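# Clip the sprung hook probe to the earthing post

## Robot

A 7-joint arm with a two-finger parallel gripper is mounted at the origin on a cart in front of the work surface, level with it; the furniture and walls round the work are solid. World frame = base frame: x ahead of the robot, y to its left, z up, the work surface at z = 0. Lengths are in mm, angles in rad, forces in N, time in s.
With the tool pointing down it reaches from about 400 to 850 mm from the base axis. Payload 6.9 kg.
Tool frame: the origin (TCP) lies midway between the tips of the shut fingers; the grasp point (between the pads) lies 19 mm behind it; z points along the fingers, y is the line along which they close (so a half turn about z gives the same grasp; the last joint's range is limited). The gripper opens to 85 mm and grips with 20 to 120 N. Pads are 22 mm wide; open, the fingers measure 114 mm over their backs; the gripper's body (76 mm by 85 mm) begins 54 mm behind the grasp point. The pads swing forward as they close: fully open they stand 13 mm farther back than shut.
Start: joints at [1.403, 0.507, -0.238, 1.5, 0.126, 1.149, -0.155], TCP at [168.364, -601.885, 231.275] pointing down, gripper open.
Joint ranges: [-3.08, 3.08], [-0.24, 2.05], [-1.43, 1.35], [0, 2.5], [-1.52, 4.66], [0.17, 1.96], [-2.89, 2.89]. Speed limits (rad/s): [2.39, 2.39, 3.14, 3.14, 3.14, 3.14, 3.14].

## Interface

Orientations are given as a rotation vector (axis times angle).
In Python, from cell import r, viewer gives the robot as it stands.
- The arm moves only by the shell command python3 -m crank 'ROWS' [OPENING]. ROWS is JSON, one flat list of numbers, 4 for each row, row after row: the shift along the world's x, y, z in m, then the turn about the world's z in rad. In form: [tx, ty, tz, roll, tx, ty, tz, roll, ...]. A call has 1 to 8 rows; each row is the pose to reach, as a shift and turn from the pose commanded when the call began; what a row does not reach only later rows make up. A row lasts 1/8 s, in which the tool goes at most 62.5 mm and 10.7 degrees, less where a joint would pass 70% of its speed; a pose out of reach is approached as far as the arm can. A call with a gripper value outside its range is refused whole. OPENING is the closure, from 0 (fully open) to 1 (shut), set as the call begins (- or left out, the last holds). The fingers move at their own pace and stop on an object; the grip force is fixed at half the most. Time passes only in rows, so rows that repeat a pose let the fingers close. It gives the time, the measured TCP pose, the force, the opening and the grip force at its end, in the units of the state.
- r.get_obs(): the state, without advancing time (a new reading comes with each control period).
- viewer.capture(name): name is "side" or "top" or "wrist"; returns (picture, depth): 420x560x3 uint8, blue, green, red; 420x560 float32, mm along the optical axis (not along the pixel's ray), 0 where there is no reading.
- viewer.get_calibration(name): a dict with "mtx" (3x3 intrinsics, pixels), "pose" (4x4, takes a point from camera to world coordinates); the wrist camera has in their place "hand_eye" (4x4, takes a point from camera to tool coordinates, whose origin is the TCP and whose axes are the flange's). Camera axes: x right, y down, z forward; pixel columns grow to the right and rows downward; lengths in mm; the calibration is good to about 2 mm. The wrist camera is an equidistant fisheye: a pixel r from the principal point sees the ray r / f radians off the axis. A picture is of the moment at which its call begins: read the wrist's pose just before it. get_calibration takes no time and is no camera call.
- r.hand_in(): hands the job in; it is judged then, once.
The state is a dict: "t": time; "qpos": joint angles; "dq": joint speeds; "tau": joint torques, N m; "ee_pos": TCP position; "tcp_rot": TCP orientation; "ft_force": force on the tool from outside, world axes, zero at the start; "torque": the same for the moment, N m; "width": finger opening in mm; "grasp_force": force on a finger pad.
Only numpy, scipy, OpenCV 4.12 (cv2) and the standard library are available. Lean on these libraries where they do the work, as an engineer would, in place of code of your own. Each camera call takes 0.05 s, during which the arm holds its last target. There are 200 camera calls.

## Task

Pick up the sprung hook probe by squeezing its thumb plate towards its finger plate, so that the hook comes out, and keep it squeezed. Bring the open hook round the slim brass post in the slot of the earthing block, gently, and let go so that the spring clamps the post and the probe stays hanging on it, level and square to the block, clear of the block's top and the worktop. Do not press hard on the post or crush the probe, and leave the vial and the bottle standing where they are.

Things in the scene. Friction and masses are not known exactly. Their poses are not given: they have to be found in the camera images.
- probe: Loose grey sprung grabber probe, 60 to 110 g, standing on its flat sole. Origin under the sole, z up, x towards the hook. Sole block x -24 to 16, y +-14, z 0 to 23 mm, spring barrel above it, two upright plates to grip along x. Low nose in front, end face x = 46, y +-6, z 2 to 16 mm: keep a finger in front above z = 18. Fingers may press it with 90 N in all.
- finger_plate (a point): Centre of the front face of the probe's finger plate, at x = 18, y = 0, z = 33 mm of probe; the plate is fixed to the body, y +-14, z 17 to 48 mm.
- thumb_plate (a point): Centre of the rear face of the black thumb plate that drives plunger and hook: x = -42, y = 0, z = 33 mm of probe at rest; plate y +-13, z 20 to 48 mm. 60 mm over both plates at rest, 48 mm squeezed fully.
- plunger (a joint): How far the thumb plate is pushed in, m: 0 at rest, hook shut against the nose; 0.012 at the stop, hook fully out. Spring 6 N at 0, 8.4 N at 0.006, 10.8 N at 0.012; a grip of 20 to 30 N holds it at the stop. With the post clamped it reads about 0.006.
- hook (a point): Middle of the hook's 4 mm thick cross piece (reaches from y -2 to +9 mm, 12 mm high, z 3 to 15), in front of the nose. A shank on the nose's +y side, inner face y = +6, carries it. Squeezed, it leaves a 12 mm gap to the nose, open only on the probe's -y side: the post must enter there, the probe moving towards its own -y.
- throat (a point): Point fixed on the probe body at x = 52, y = 0, z = 9 mm of probe: middle of the open gap, at half the hook's height. Axes as the probe's.
- block: Fixed grey earthing block, 56 x 170 x 25 mm (x, y, z), origin under its centre, slot along y in its top. Thick capped binding posts, 18 mm across, 53 mm high, near its ends (y = +-65): not these. Put the probe on from the -x side, its x along the block's x, sweeping to the block's -y until the post meets the shank. Open probe against block or post: at most 10 N; clamped, 35 N.
- slot (a point): Middle of the slot, on the block's top, 25 mm above the worktop; axes as the block's. The slim round brass post, 6 mm across, stands tight on the slot's centre line, top 61.5 mm above the worktop, 9 x 12 mm foot in the lowest 4 mm. It is anywhere from y = -20 to +20 mm: not reported, to be felt or seen. A throat height of about 54 mm over the worktop suits.
- vial: Small closed vial standing loose beyond the work, 44 x 48 x 86 mm, origin under its centre: leave alone.
- bottle: White bottle standing loose beyond the work, 64 x 56 x 111 mm, origin under its centre: leave alone.
Mind the look-alikes: they are no part of the job. What is shaped like the probe but green is not meant. Of the things shaped like the block, the grey one is meant.

How it is judged (in metres and radians):
On the way, in this order (a step that is already met when the one before it is completed fails the run):
1. the probe is squeezed open and lifted off the worktop (value of joint plunger above 0.009 m and height (world z) of probe above 0.015 m), for 0.1 s.
2. the open hook is round the post's line, between the block's top and the post's tip (value of joint plunger above 0.0075 m and y of throat in the frame of slot between -0.027 and 0.027 m and x of throat in the frame of slot between -0.008 and 0.008 m and height (world z) of throat between 0.03 and 0.066 m), for 0.1 s.
At the end, for the whole second after the job is handed in: Released, level and square to the block within 0.26 rad, at rest, the hook clamps the slim post: plunger 4.5 to 7.5 mm, over 3 N between probe and post, throat within 9 mm of the slot's line, 27 mm along it, and 36 mm or more above the worktop (probe origin 27 mm or more) (value of joint plunger between 0.0045 and 0.0075 m and contact force between probe and block above 3 N and y of throat in the frame of slot between -0.027 and 0.027 m and x of throat in the frame of slot between -0.009 and 0.009 m and height (world z) of throat above 0.036 m and height (world z) of probe above 0.027 m and angle between probe's own z axis and vertical below 0.26 rad and linear speed of probe below 0.02 m/s and angle between the x axis of probe and the x axis of block, either way round below 0.26 rad); the robot touches nothing.
It fails at once if the squeezed-open probe is pressed on the post or block with more than 10 N (value of joint plunger above 0.0085 m and contact force between probe and block above 10 N).
It fails at once if the probe is pressed on the post or block with more than 35 N (the clamp itself makes up to 20 N) (contact force between probe and block above 35 N).
It fails at once if the probe is crushed: more than 90 N from the fingers in all (contact force between the fingers and probe above 90 N).
It fails at once if the vial is moved by more than 25 mm (distance of vial from where it was at the start of the episode above 0.025 m).
It fails at once if the bottle is moved by more than 25 mm (distance of bottle from where it was at the start of the episode above 0.025 m).
It also fails if it takes over 48 s, if anything falls off the work surface, if the arm or the gripper's body presses on something with over 40 N, if the wrist force passes 120 N, or if a joint passes its speed limit or range.

## Working session

There is one attempt and no reset: what is moved stays moved. The work goes in short steps, Python scripts to look and compute and a shell command to move; the robot and the scene stay as the last step left them, time stands still between calls to the robot, and variables do not carry over. Pictures are saved under pics/ and viewed, at most 10 in all, crops included, and the job is handed in when it is done.

```bash
ls; mkdir -p pics; python3 - <<'E'
from cell import r, viewer
import cv2, numpy as np
print(r.get_obs())
for n in ("side","top"):
    p,d=viewer.capture(n); cv2.imwrite(f"pics/{n}0.png",p); np.save(f"pics/{n}0.npy",d)
    c=viewer.get_calibration(n); print(n,c["mtx"],c["pose"])
E
```

```text
pics
{'t': 0.0, 'qpos': array([ 1.40348167,  0.50831966, -0.23750057,  1.50111751,  0.12570458,
        1.14891541, -0.15478072]), 'dq': array([ 5.10552876e-06,  1.52195477e-03, -1.84787917e-03, -3.70682059e-04,
       -3.00291737e-04, -1.16254186e-03,  5.18374778e-04]), 'tau': array([-6.66337701e-05, -6.20611382e+01, -2.18684748e+00, -2.49660945e+01,
        1.26311064e-02,  1.19536521e-02,  3.32638092e-05]), 'ee_pos': array([ 168.1768733 , -601.42870381,  230.44541799]), 'tcp_rot': array([-3.11067582e+00, -4.26995106e-01,  4.59328737e-04]), 'ft_force': array([0.05765888, 0.2918846 , 0.37939314]), 'torque': array([ 0.03050316, -0.01100006,  0.04929433]), 'grasp_force': 0.0, 'width': 85.56749087630703}
side [[485.01228719   0.         277.96166967]
 [  0.         485.01228719 209.09382896]
 [  0.           0.           1.        ]] [[ 9.99360003e-01 -5.63548388e-03  3.53245627e-02  5.50695218e+02]
 [-3.33563462e-02 -5.03497836e-01  8.63352352e-01 -9.95003689e+02]
 [ 1.29204326e-02 -8.63978108e-01 -5.03363578e-01  5.97623880e+02]
 [ 0.00000000e+00  0.00000000e+00  0.00000000e+00  1.00000000e+00]]
top [[505.14650444   0.         280.92783725]
 [  0.         505.14650444 210.57650588]
 [  0.           0.           1.        ]] [[ 1.55903770e-02 -9.93327147e-01  1.14272129e-01  4.62151900e+02]
 [-9.99876744e-01 -1.52762915e-02  3.62380890e-03 -3.44660453e+01]
 [-1.85397340e-03 -1.14314541e-01 -9.93442876e-01  1.12307299e+03]
 [ 0.00000000e+00  0.00000000e+00  0.00000000e+00  1.00000000e+00]]
```

View pics/side0.png

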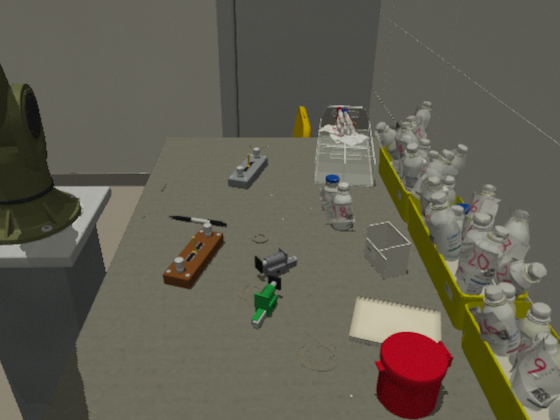

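View pics/top0.png

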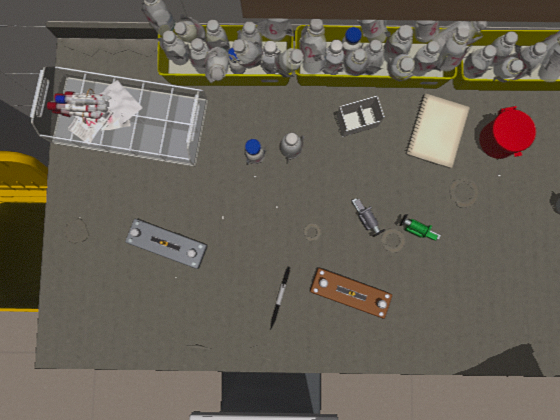

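Look-alikes: in the top view the grey probe is at (368,217) and the green one at (420,229). The grey block is at (167,243) and the brown one at (350,292). I choose the grey probe and the grey block. The vial and bottle are at (254,150) and (291,145).

```bash
cat > h.py <<'E'
import numpy as np, cv2
from cell import r, viewer
def cloud(n,d,c=None):
    c=c or viewer.get_calibration(n); K=c["mtx"]; v,u=np.mgrid[:420,:560]
    P=np.stack([(u-K[0,2])/K[0,0]*d,(v-K[1,2])/K[1,1]*d,d,np.ones_like(d)],-1)@c["pose"].T
    P=P[...,:3]; P[d<=0]=np.nan; return P
E
python3 - <<'E'
from h import *
d=np.load("pics/top0.npy"); T=cloud("top",d); im=cv2.imread("pics/top0.png")
S=cloud("side",np.load("pics/side0.npy"))
def box(P,u0,u1,v0,v1,lo,hi,name):
    Q=P[v0:v1,u0:u1].reshape(-1,3); Q=Q[(Q[:,2]>lo)&(Q[:,2]<hi)]
    rc=cv2.minAreaRect(Q[:,:2].astype(np.float32)); print(name,len(Q),"c",Q.mean(0).round(1),"rect",np.round(rc[0],1),np.round(rc[1],1),round(rc[2],2), "z pct",np.percentile(Q[:,2],[5,50,95]).round(1))
    return Q
print("table z top",np.nanmedian(T[170:200,200:240,2]),"side",np.nanmedian(S[290:320,150:200,2]))
box(T,115,220,210,280,12,45,"block top"); box(S,220,275,145,195,12,45,"block side")
box(T,115,220,210,280,45,70,"posts")
box(T,345,390,190,242,6,70,"probe all"); box(T,345,390,190,242,30,70,"probe hi"); box(S,250,300,243,280,30,70,"probe hi side")
box(T,345,390,190,242,6,20,"probe low")
# centre-ish tall in block (slim post)
Q=box(T,148,184,228,258,33,70,"slim")
print(Q.round(1)[:20])
a=cv2.resize(im[185:250,335:445],None,fx=5,fy=5,interpolation=cv2.INTER_CUBIC)
b=cv2.resize(im[215:270,115:215],None,fx=5.5,fy=5.5,interpolation=cv2.INTER_CUBIC)[:, :550]
cv2.imwrite("pics/crop0.png",np.vstack([a,b]) [:600])
E
```

```text
table z top -1.3025700535592932 side -0.6461816374074942
block top 1885 c [512.9 219.1  24. ] rect [513.6 221.4] [171.  56.] 70.75 z pct [20.3 23.9 27.7]
block side 667 c [515.6 202.7  24.4] rect [514.7 215.3] [173.5  56.9] 71.02 z pct [14.2 24.7 35.2]
posts 129 c [513.5 221.2  51.4] rect [513.5 221.1] [147.9  17.2] 70.5 z pct [47.  51.4 57. ]
probe all 436 c [ 577.  -216.    30.5] rect [ 580.6 -217.2] [91.7 28.8] 30.81 z pct [11.6 35.2 47.4]
probe hi 245 c [ 568.  -223.6   41. ] rect [ 566.7 -225.5] [59.4 26.7] 31.8 z pct [33.6 40.7 48.2]
probe hi side 379 c [ 570.2 -238.8   40.4] rect [ 578.9 -253.6] [62.7 91.6] 22.34 z pct [31.5 40.8 48. ]
probe low 134 c [ 596.9 -202.4   14.6] rect [ 586.8 -208.6] [71.4 28.4] 39.04 z pct [ 7.2 15.3 19. ]
slim 15 c [513.8 221.1  52.2] rect [514.1 221.7] [5.9 5. ] 44.06 z pct [34.9 56.3 63.5]
[[516.3 223.8  56.3]
 [515.9 220.   63.5]
 [516.6 220.7  51.4]
 [514.  225.1  59.4]
 [513.8 221.9  63.7]
 [514.1 221.   58.8]
 [514.2 219.2  57.5]
 [514.8 220.1  44.7]
 [515.2 219.5  38.3]
 [511.9 222.8  59.7]
 [511.8 219.9  62.9]
 [512.3 220.2  52.9]
 [512.7 220.   44.7]
 [513.2 220.4  34. ]
 [511.  222.2  35.2]]
```

View pics/crop0.png

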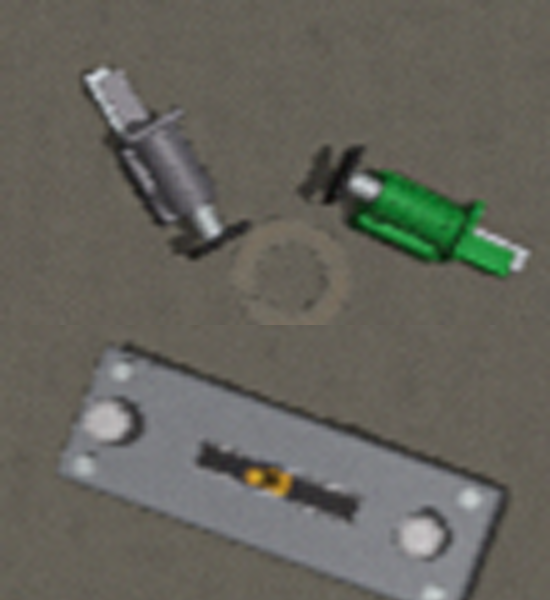

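The close crop confirms the choice: the grey probe has its nose up-left at crop (100,75) and its silver shank on its left side. The slim brass post is at crop (268,483), midway between the thick posts. Estimates:
- **Probe:** yaw 31°, centre of the plates at (567,-225), 59.4 mm over the plates.
- **Block:** x axis at -19.3°.
- **Post:** at (513.8,221.3).

I'm moving over the probe now, with a total roll of +1.84.

```bash
python3 -m crank '[0.04,0.04,0,0.18, 0.09,0.08,0,0.36, 0.14,0.13,0,0.54, 0.18,0.17,0,0.72, 0.22,0.21,0,0.90, 0.27,0.25,0,1.08, 0.31,0.30,0,1.26, 0.36,0.34,0,1.44]' 0
python3 -m crank '[0.02,0.02,-0.04,0.18, 0.0385,0.0365,-0.08,0.36, 0.0385,0.0365,-0.12,0.40, 0.0385,0.0365,-0.12,0.40, 0.0385,0.0365,-0.12,0.40]'
python3 - <<'E'
from h import *
o=r.get_obs(); p,d=viewer.capture("wrist"); cv2.imwrite("pics/w1.png",p); np.save("pics/w1.npy",d)
c=viewer.get_calibration("wrist"); print(o["t"],o["ee_pos"],o["tcp_rot"],o["qpos"],c["mtx"],c["hand_eye"].round(3))
E
```

```text
t: 1.1
ee_pos: [525.5, -263.0, 231.2]
tcp_rot: [-2.051, -2.379, 0.001]
ft_force: [0.5, -0.9, 0.2]
width: 85.2
grasp_force: 0.0
t: 1.72
ee_pos: [563.9, -228.5, 112.5]
tcp_rot: [1.547, 2.733, 0.0]
ft_force: [0.2, -0.1, 0.1]
width: 85.5
grasp_force: 0.0
1.725 [ 563.87105381 -228.54244587  112.47692569] [1.54743274e+00 2.73292187e+00 4.04887514e-04] [ 0.76561283  0.6708198  -0.70540066  1.69868763  0.51282676  0.96417771
  0.40756065] [[325.1922621    0.         280.37361015]
 [  0.         325.1922621  211.96696053]
 [  0.           0.           1.        ]] [[ 1.00000e-03 -9.65000e-01 -2.61000e-01  6.56860e+01]
 [ 1.00000e+00  1.00000e-03 -2.00000e-03  5.61000e-01]
 [ 2.00000e-03 -2.61000e-01  9.65000e-01 -1.43154e+02]
 [ 0.00000e+00  0.00000e+00  0.00000e+00  1.00000e+00]]
```

View pics/w1.png

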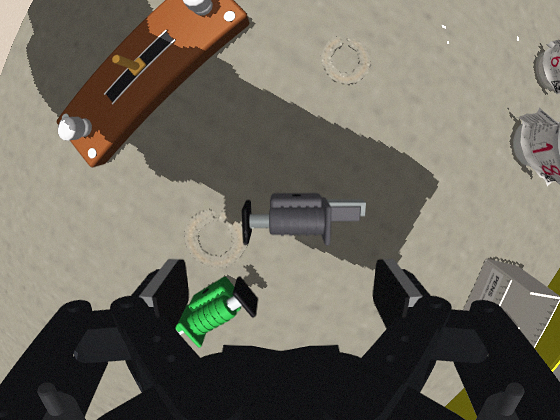

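The wrist view shows the grey probe lying along the closing line, with its thumb plate at (247,222), finger plate at (328,218) and nose at (350,212). The green probe is near the left finger, so I'm measuring the clearances.

```bash
cat >> h.py <<'E'
from scipy.spatial.transform import Rotation as Ro
def wcloud(d,pos,rot):
    c=viewer.get_calibration("wrist"); K=c["mtx"]; v,u=np.mgrid[:420,:560]
    a=(u-K[0,2])/K[0,0]; b=(v-K[1,2])/K[1,1]; th=np.hypot(a,b)+1e-9; s=np.tan(th)/th
    P=np.stack([a*s*d,b*s*d,d],-1); H=c["hand_eye"]; P=P@H[:3,:3].T+H[:3,3]
    W=P@Ro.from_rotvec(rot).as_matrix().T+pos; W[d<=0]=np.nan; return W,P
E
python3 - <<'E'
from h import *
o=r.get_obs(); W,P=wcloud(np.load("pics/w1.npy"),o["ee_pos"],o["tcp_rot"])
print("table",np.nanmedian(W[80:110,400:430,2]))
def f(u0,u1,v0,v1,lo,hi,n):
    Q=W[v0:v1,u0:u1].reshape(-1,3);T=P[v0:v1,u0:u1].reshape(-1,3); m=(Q[:,2]>lo)&(Q[:,2]<hi)
    rc=cv2.minAreaRect(Q[m][:,:2].astype(np.float32))
    print(n,m.sum(),np.round(rc[0],1),np.round(rc[1],1),round(rc[2],1),"tool",T[m].min(0).round(1),T[m].max(0).round(1),"z",np.percentile(Q[m,2],[2,98]))
f(235,375,185,248,6,60,"all"); f(235,375,185,248,28,60,"hi"); f(320,334,185,248,38,60,"fingerplate");f(240,256,195,248,38,60,"thumb")
f(340,375,195,225,6,20,"nose"); f(190,262,262,348,8,60,"green")
f(100,145,40,85,30,70,"brownpost")
E
```

```text
table 0.5786664802053281
all 3803 [ 581.6 -218.1] [92.5 28.1] 30.4 tool [-13.9 -26.   61.9] [ 14.5  66.5 107.1] z [ 9.14278674 49.34748828]
hi 2402 [ 567.6 -226.6] [59.8 27.6] 30.4 tool [-13.9 -26.   61.9] [13.7 33.8 84.8] z [33.68085328 49.47677279]
fingerplate 363 [ 590.7 -213.3] [ 6.5 27.2] 30.7 tool [-13.9  27.3  61.9] [13.4 33.8 75.1] z [38.86323391 49.80136126]
thumb 329 [ 545.9 -240.2] [ 8.3 26.1] 29.4 tool [-13.3 -26.   62.6] [ 12.9 -17.5  75. ] z [38.25536969 49.85314936]
nose 501 [ 611.8 -198.6] [20.7 14.7] 32.0 tool [-5.8 45.8 94.3] [  9.   66.5 107.1] z [ 8.22061039 18.16235091]
green 2612 [ 560.7 -320.4] [61.2 28.3] 65.5 tool [-105.   -79.3   62.5] [-49.8 -18.3 104.9] z [10.75935752 49.42506629]
brownpost 278 [ 414.9 -184.3] [10.6  8.3] 75.5 tool [ 109.6 -110.8   49. ] [121.1 -98.8  82.6] z [30.13885248 63.51830437]
```

```bash
python3 -m crank '[0.002,0,-0.03,-0.01, 0.002,0,-0.06,-0.01, 0.002,0,-0.08,-0.01, 0.002,0,-0.08,-0.01, 0.002,0,-0.08,-0.01]'
```

```text
t: 2.4
ee_pos: [566.2, -228.4, 32.6]
tcp_rot: [1.559, 2.726, 0.001]
ft_force: [0.6, -0.2, 0.4]
width: 85.7
grasp_force: 0.0
```

```bash
python3 -m crank '[0.001,0.002,-0.01,0, 0.001,0.002,-0.017,0, 0.001,0.002,-0.017,0, 0.001,0.002,-0.017,0]' 0.25
python3 -m crank '[0,0,0,0, 0,0,0,0, 0,0,0,0, 0,0,0,0]' 0.33
```

```text
t: 2.9
ee_pos: [566.4, -226.2, 14.3]
tcp_rot: [-1.559, -2.727, -0.0]
ft_force: [-0.6, -0.8, -0.0]
width: 64.0
grasp_force: 0.0
t: 3.4
ee_pos: [567.3, -225.8, 14.9]
tcp_rot: [1.558, 2.726, 0.002]
ft_force: [2.3, 2.4, 5.8]
width: 57.4
grasp_force: 8.5
```

```bash
python3 -m crank '[0,0,0,0, 0,0,0,0, 0,0,0,0, 0,0,0,0]' 0.38
```

```text
t: 3.9
ee_pos: [568.8, -225.0, 15.6]
tcp_rot: [1.556, 2.725, 0.005]
ft_force: [4.3, 3.5, 9.1]
width: 53.4
grasp_force: 11.4
```

```bash
python3 -m crank '[0,0,0.002,0, 0,0,0.003,0, 0,0,0.003,0, 0,0,0.003,0]' 0.42
```

```text
t: 4.4
ee_pos: [565.8, -226.5, 16.8]
tcp_rot: [-1.559, -2.726, 0.001]
ft_force: [0.4, 0.0, 0.4]
width: 49.7
grasp_force: 10.0
```

```bash
python3 -m crank '[0,0,0.001,0, 0,0,0.001,0, 0,0,0.001,0]' 0.44
```

```text
t: 4.78
ee_pos: [566.4, -226.2, 18.3]
tcp_rot: [-1.559, -2.727, 0.0]
ft_force: [0.0, -0.9, -0.4]
width: 47.8
grasp_force: 10.7
```

```bash
python3 -m crank '[0,0,0,0, 0,0,0,0, 0,0,0,0]' 0.45
```

```text
t: 5.15
ee_pos: [566.4, -226.2, 18.3]
tcp_rot: [-1.559, -2.727, 0.0]
ft_force: [-0.5, 0.2, 0.2]
width: 46.8
grasp_force: 20.9
```

The probe is at its stop with a 21 N grip, so I'm adding a little grip and lifting to z +150.

```bash
python3 -m crank '[0,0,0.002,0, 0,0,0.02,0, 0,0,0.05,0, 0,0,0.08,0, 0,0,0.10,0, 0,0,0.10,0, 0,0,0.10,0]' 0.455
python3 - <<'E'
from h import *
o=r.get_obs(); p,d=viewer.capture("wrist"); cv2.imwrite("pics/w2.png",p[150:330,180:420].repeat(3,0).repeat(3,1)); np.save("pics/w2.npy",d)
print(o["ee_pos"],o["tcp_rot"],o["width"],o["grasp_force"])
E
```

```text
t: 6.02
ee_pos: [566.0, -226.3, 118.1]
tcp_rot: [-1.559, -2.727, 0.001]
ft_force: [-0.6, 0.4, -1.3]
width: 47.3
grasp_force: 29.2
[ 565.97503201 -226.32331082  118.06902864] [-1.55932335e+00 -2.72687067e+00  6.72249549e-04] 47.33733049955332 29.221506714820862
```

View pics/w2.png

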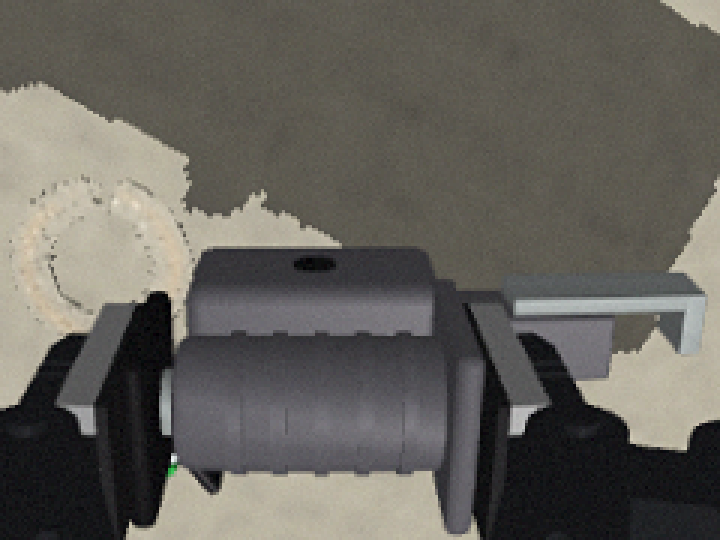

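The hook is fully out: nose end at crop (612,350), cross piece at (690,325), and the gap is open on the -y side. The probe sits level in the grip. I'm measuring the throat in the tool frame next.

```bash
python3 - <<'E'
from h import *
o=r.get_obs(); W,P=wcloud(np.load("pics/w2.npy"),o["ee_pos"],o["tcp_rot"])
S=P[225:290,345:420].reshape(-1,3); S=S[(S[:,2]>-8)&(S[:,2]<25)]
def st(m,n): print(n,m.sum(),np.percentile(S[m],[2,50,98],axis=0).round(1).tolist())
st((S[:,1]>60.5),"hook cross"); st((S[:,0]>5)&(S[:,1]>50),"shank"); st((S[:,0]<4)&(S[:,1]<56)&(S[:,1]>44),"nose")
N=P[262:276,374:392]; print(N[6,:,:].round(1)[::1].tolist())
# barrel axis yaw
B=P[270:305,240:330].reshape(-1,3); print("barrel top z",np.nanpercentile(B[:,2],[2,5]))
F=P[255:330,325:340].reshape(-1,3); F=F[F[:,2]<-22]; print("fplate",len(F),F.min(0),F.max(0))
# slope along nose top
m=(S[:,0]<4)&(S[:,0]>-5)&(S[:,1]<53)&(S[:,1]>38)&(S[:,2]<8); print("nosetop pitch",np.polyfit(S[m,1],S[m,2],1),m.sum())
m=(S[:,0]>5)&(S[:,1]>40)&(S[:,1]<60); print("shank fit",np.polyfit(S[m,1],S[m,0],1))
g=np.array([0.3,58,9.3]); R=Ro.from_rotvec(o["tcp_rot"]).as_matrix(); print("R",R.round(3))
for yaw in (-19.3,):
    print("block-frame dirs x",np.cos(np.radians(yaw)),np.sin(np.radians(yaw)))
E
```

```text
hook cross 363 [[-2.5, 60.9, 0.2], [5.2, 65.0, 1.9], [8.4, 68.5, 11.5]]
shank 440 [[5.2, 50.4, 0.0], [7.8, 58.9, 2.8], [8.5, 68.1, 11.7]]
nose 273 [[-6.3, 44.4, -1.0], [-1.2, 48.0, 0.1], [3.8, 51.8, 1.4]]
[[-1.9, 46.9, 0.0], [-2.0, 47.6, 0.3], [-1.7, 47.9, -0.4], [-2.5, 49.0, 1.3], [-1.5, 48.8, -0.8], [-1.5, 49.3, -0.9], [-1.9, 50.1, -0.2], [-2.5, 51.0, 1.1], [-2.2, 51.4, 0.5], [-2.1, 51.8, 0.3], [-57.9, 94.9, 118.1], [-57.7, 95.7, 117.6], [-58.3, 97.1, 118.7], [-58.5, 98.2, 119.0], [-58.6, 99.3, 119.2], [-57.9, 99.7, 117.7], [-58.0, 100.7, 117.7], [-57.7, 101.5, 117.1]]
barrel top z [-27.72502831 -27.29340358]
fplate 912 [ -14.87978556    0.5624019  -143.15595461] [ 65.6919449   24.42551264 -22.01575494]
nosetop pitch [ 0.00273421 -0.00897973] 330
shank fit [0.01443693 6.68245798]
R [[-0.507  0.862 -0.001]
 [ 0.862  0.507  0.   ]
 [ 0.001 -0.001 -1.   ]]
block-frame dirs x 0.9438009515832294 -0.3305143927132231
```

```bash
python3 -m crank '[-0.01,0.03,0.01,-0.08, -0.02,0.08,0.02,-0.18, -0.03,0.13,0.02,-0.28, -0.04,0.18,0.02,-0.38, -0.05,0.24,0.02,-0.48, -0.06,0.30,0.02,-0.58, -0.07,0.35,0.02,-0.68, -0.08,0.40,0.02,-0.77]'
python3 -m crank '[-0.01,0.04,0,-0.05, -0.014,0.07,-0.01,-0.09, -0.017,0.09,-0.01,-0.10, -0.017,0.094,-0.01,-0.10, -0.017,0.094,-0.01,-0.10]'
python3 - <<'E'
from h import *
o=r.get_obs(); p,d=viewer.capture("wrist"); cv2.imwrite("pics/w3.png",p); np.save("pics/w3.npy",d)
print(o["ee_pos"],o["tcp_rot"],o["width"],o["grasp_force"]); W,P=wcloud(d,o["ee_pos"],o["tcp_rot"])
m=(W[...,2]>18)&(W[...,2]<31)&(np.hypot(W[...,0]-513.6,W[...,1]-221.4)<95)
rc=cv2.minAreaRect(W[m][:,:2].astype(np.float32)); print("block",m.sum(),rc)
m=(W[...,2]>42)&(W[...,2]<68)&(np.hypot(W[...,0]-513.6,W[...,1]-221.4)<15); print("post",m.sum(),np.median(W[m],0),W[m].min(0),W[m].max(0))
E
```

```text
t: 7.08
ee_pos: [485.4, 175.3, 137.5]
tcp_rot: [-2.472, -1.938, 0.002]
ft_force: [0.5, 0.4, -0.2]
width: 47.1
grasp_force: 29.2
t: 7.7
ee_pos: [469.4, 267.0, 127.8]
tcp_rot: [2.563, 1.816, -0.002]
ft_force: [0.2, 0.1, -0.2]
width: 47.3
grasp_force: 29.2
[469.35468279 267.03565988 127.77881081] [ 2.56311244e+00  1.81612634e+00 -1.82119810e-03] 47.293393098638546 29.21034872531891
block 6691 ((514.5664672851562, 220.6869354248047), (169.00729370117188, 56.714447021484375), 70.86228942871094)
  return _methods._mean(a, axis=axis, dtype=dtype,
  ret = um.true_divide(
Traceback (most recent call last):
ValueError: zero-size array to reduction operation minimum which has no identity
```

View pics/w3.png

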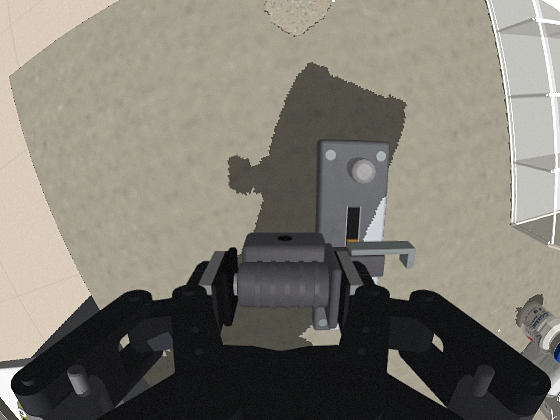

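The wrist view shows the probe square to the grey block. The hook at (380,248) hides the post, and the slot and foot are visible at (353,235). The wrist block fit gives (514.6,220.7) at 70.9°, which agrees with the top view. I'm descending at block y of about +28, which is clear of both posts.

```bash
python3 -m crank '[0,0,-0.02,0, 0,0,-0.045,0, 0,0,-0.06,0, 0,0,-0.066,0, 0,0,-0.066,0, 0,0,-0.066,0]'
python3 - <<'E'
from h import *
S,d=viewer.capture("side"); np.save("pics/s4.npy",d); T,d2=viewer.capture("top"); np.save("pics/t4.npy",d2)
a=S[120:200,210:310].repeat(5,0).repeat(5,1); b=T[200:280,115:215].repeat(5,0).repeat(5,1)[:, :290]
b=T[210:290,140:198].repeat(5,0).repeat(5,1)
cv2.imwrite("pics/c4.png",np.hstack([a,b]))
E
```

```text
t: 8.5
ee_pos: [469.8, 268.0, 63.0]
tcp_rot: [2.563, 1.816, 0.002]
ft_force: [0.6, -1.6, 0.1]
width: 47.0
grasp_force: 29.2
```

View pics/c4.png

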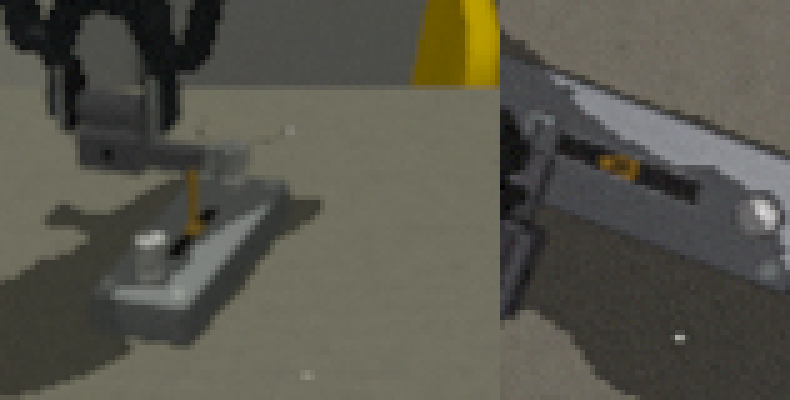

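The side crop shows the hook to the right of and behind the post, with the post at (193,200). In the top crop the post is at (620,165) and the hook beside it at (542,120). I'm checking the alignment in depth.

```bash
python3 - <<'E'
from h import *
a=np.radians(-19.2); E=np.array([[np.cos(a),np.sin(a)],[-np.sin(a),np.cos(a)]])
for n,f in (("top","pics/t4.npy"),("side","pics/s4.npy")):
    W=cloud(n,np.load(f)).reshape(-1,3); B=np.c_[(W[:,:2]-[514,221.1])@E.T,W[:,2]]
    m=(abs(B[:,0])<12)&(abs(B[:,1])<20)&(B[:,2]>33)&(B[:,2]<66); print(n,"post",m.sum(),np.percentile(B[m],[5,50,95],axis=0).round(1).tolist())
    m=(B[:,0]>-20)&(B[:,0]<18)&(B[:,1]>20)&(B[:,1]<48)&(B[:,2]>40)&(B[:,2]<68)
    print(n,"hook/nose",m.sum()); print(B[m][np.argsort(B[m][:,0])].round(1)[::max(1,m.sum()//25)].tolist())
    m=(abs(B[:,0])<40)&(abs(B[:,1])<95)&(B[:,2]>19)&(B[:,2]<29); print("block x",np.percentile(B[m,0],[1,99]))
o=r.get_obs(); th=o["ee_pos"]+Ro.from_rotvec(o["tcp_rot"]).apply([-0.5,58,7]); print("throat calc",E@(th[:2]-[514,221.1]),th[2],o["ft_force"])
E
```

```text
top post 15 [[-2.7, -2.1, 36.4], [-0.4, -0.6, 60.1], [2.2, 2.3, 61.4]]
top hook/nose 66
[[-19.8, 29.5, 62.4], [-19.5, 24.0, 50.1], [-19.1, 27.2, 63.4], [-18.4, 25.6, 62.1], [-17.7, 23.5, 62.6], [-17.4, 23.9, 53.5], [-16.4, 26.2, 62.6], [-15.8, 24.8, 60.8], [-15.1, 24.7, 45.9], [-14.5, 26.9, 63.1], [-13.5, 31.0, 58.2], [-12.8, 23.6, 53.0], [-11.3, 30.5, 62.6], [-10.8, 24.2, 53.7], [-10.4, 24.2, 46.2], [-9.1, 24.5, 63.3], [-8.6, 23.8, 58.5], [-8.0, 28.0, 60.2], [-6.9, 31.6, 57.4], [-6.1, 29.2, 58.8], [-3.7, 35.1, 57.3], [-1.2, 35.4, 52.1], [0.3, 36.1, 59.6], [2.3, 36.4, 61.1], [3.3, 36.3, 47.1], [4.9, 35.7, 59.5], [6.2, 38.1, 60.9], [7.0, 35.5, 63.2], [7.6, 34.8, 58.6], [8.4, 27.3, 53.7], [8.9, 36.9, 60.9], [9.6, 34.5, 62.5], [10.2, 34.4, 55.5]]
block x [-27.74484626  26.90814544]
side post 21 [[-0.7, -6.3, 35.7], [0.9, -0.8, 49.2], [5.2, 2.2, 60.3]]
side hook/nose 62
[[-19.0, 26.4, 48.7], [-17.5, 22.9, 56.4], [-16.7, 28.9, 63.1], [-16.0, 26.9, 61.0], [-14.8, 23.6, 56.5], [-14.6, 23.3, 59.7], [-13.2, 27.1, 55.3], [-12.2, 24.1, 50.7], [-11.5, 22.5, 54.4], [-10.7, 20.8, 61.2], [-9.2, 24.7, 62.9], [-8.0, 21.5, 61.3], [-6.7, 33.8, 62.5], [-6.2, 24.4, 57.4], [-5.1, 37.3, 55.3], [-4.5, 27.5, 53.4], [-4.1, 26.9, 62.7], [-4.0, 34.1, 53.7], [-3.7, 33.7, 63.0], [-3.2, 40.0, 51.4], [-1.7, 36.5, 62.1], [-1.1, 34.6, 59.9], [1.1, 36.4, 50.5], [1.7, 34.9, 54.2], [3.3, 38.5, 53.0], [3.6, 37.6, 50.4], [8.0, 34.0, 61.5], [8.8, 39.8, 59.2], [10.1, 27.9, 55.3], [11.6, 32.0, 53.8], [12.7, 29.1, 61.2]]
block x [-24.35286462  30.18815578]
throat calc [ 0.78089804 29.0832741 ] 55.97040046651049 [-0.75420544 -0.25102035 -1.01133904]
```

Nose end is at -6 and the hook's outer face at +10 in block x, so the gap is centred on the post. I'm sweeping 24 mm along block -y, then feeling for contact.

```bash
python3 -m crank '[-0.0025,-0.006,-0.001,0, -0.0045,-0.012,-0.001,0, -0.0065,-0.0175,-0.001,0, -0.0084,-0.0225,-0.001,0, -0.0084,-0.0225,-0.001,0, -0.0084,-0.0225,-0.001,0]'
```

```text
t: 9.35
ee_pos: [461.1, 245.4, 61.3]
tcp_rot: [-2.563, -1.816, -0.001]
ft_force: [-0.1, 0.1, -0.9]
width: 47.1
grasp_force: 29.2
```

```bash
python3 -m crank '[-0.0007,-0.002,0,0, -0.0014,-0.004,0,0, -0.0017,-0.005,0,0, -0.0017,-0.005,0,0]'
```

```text
t: 9.85
ee_pos: [459.3, 240.2, 61.3]
tcp_rot: [2.564, 1.816, -0.0]
ft_force: [-0.1, 0.2, -1.6]
width: 47.1
grasp_force: 29.2
```

```bash
python3 -m crank '[-0.0003,-0.001,0,0, -0.0003,-0.001,0,0, -0.0003,-0.001,0,0]'
```

```text
t: 10.22
ee_pos: [459.0, 239.3, 61.3]
tcp_rot: [-2.563, -1.816, -0.0]
ft_force: [0.5, 0.1, -0.7]
width: 47.5
grasp_force: 29.2
```

```bash
for i in 1; do python3 -m crank '[-0.0003,-0.001,0,0, -0.0003,-0.001,0,0]'; done
```

```text
t: 10.48
ee_pos: [458.7, 238.4, 61.3]
tcp_rot: [-2.563, -1.816, -0.0]
ft_force: [0.4, 1.1, -1.7]
width: 47.4
grasp_force: 29.2
```

```bash
python3 -m crank '[-0.0003,-0.0008,0,0, -0.0003,-0.0008,0,0]'
```

```text
t: 10.72
ee_pos: [458.6, 238.1, 61.4]
tcp_rot: [-2.562, -1.817, -0.002]
ft_force: [0.7, 3.4, -2.3]
width: 47.0
grasp_force: 29.0
```

```bash
python3 -m crank '[-0.0003,-0.0008,0,0, -0.0003,-0.0008,0,0]'
```

```text
t: 10.98
ee_pos: [458.6, 238.0, 61.4]
tcp_rot: [-2.562, -1.817, -0.003]
ft_force: [2.3, 5.5, -3.8]
width: 47.0
grasp_force: 28.8
```

Contact is felt at TCP y of about 238.2, where predicted (5.5 N). I'm backing off slightly, then releasing in steps.

```bash
python3 -m crank '[0.0003,0.0011,0,0, 0.0003,0.0011,0,0]'
```

```text
t: 11.22
ee_pos: [458.6, 238.1, 61.4]
tcp_rot: [-2.563, -1.816, -0.001]
ft_force: [1.2, 3.3, -1.6]
width: 47.0
grasp_force: 29.2
```

```bash
python3 -m crank '[0,0,0,0, 0,0,0,0, 0,0,0,0]' 0.42
```

```text
t: 11.6
ee_pos: [458.7, 238.0, 61.5]
tcp_rot: [-2.563, -1.816, -0.001]
ft_force: [2.1, 3.7, -0.2]
width: 49.7
grasp_force: 9.8
```

```bash
python3 -m crank '[0,0,0,0, 0,0,0,0, 0,0,0,0]' 0.39
```

```text
t: 11.98
ee_pos: [458.5, 237.9, 61.4]
tcp_rot: [2.563, 1.816, 0.001]
ft_force: [1.4, 3.5, 0.6]
width: 52.5
grasp_force: 8.9
```

```bash
python3 -m crank '[0,0,0,0, 0,0,0,0, 0,0,0,0]' 0.375
```

```text
t: 12.35
ee_pos: [458.5, 237.8, 61.2]
tcp_rot: [-2.563, -1.816, -0.0]
ft_force: [2.4, 3.0, -1.3]
width: 53.4
grasp_force: 7.9
```

```bash
python3 -m crank '[0,0,0,0, 0,0,0,0, 0,0,0,0]' 0.36
python3 - <<'E'
from h import *
p,d=viewer.capture("wrist"); cv2.imwrite("pics/w5.png",p[150:330,200:440].repeat(3,0).repeat(3,1))
E
```

```text
t: 12.72
ee_pos: [458.3, 237.2, 61.1]
tcp_rot: [2.564, 1.815, -0.001]
ft_force: [3.2, 1.4, -1.6]
width: 54.9
grasp_force: 4.2
```

View pics/w5.png

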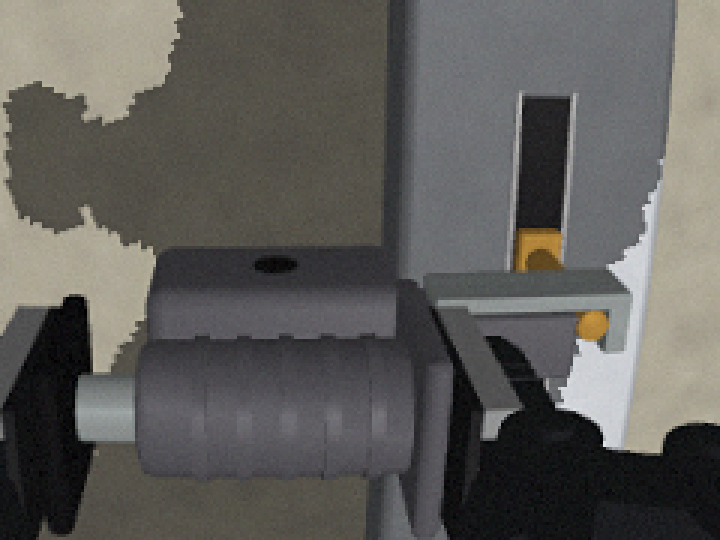

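The wrist view shows the post tip at crop (593,325), held between the nose end and the hook cross piece and touching the shank. The clamp is taking the load, so I'm opening further.

```bash
python3 -m crank '[0,0,0,0, 0,0,0,0, 0,0,0,0]' 0.33
```

```text
t: 13.15
ee_pos: [458.0, 237.4, 61.2]
tcp_rot: [2.564, 1.816, -0.002]
ft_force: [-0.3, 0.9, -0.2]
width: 57.1
grasp_force: 0.0
```

```bash
python3 -m crank '[0,0,0,0, 0,0,0,0, 0,0,0,0, 0,0,0,0]' 0.22
```

```text
t: 13.65
ee_pos: [458.4, 237.8, 61.3]
tcp_rot: [-2.563, -1.816, 0.0]
ft_force: [0.2, 0.9, -0.0]
width: 66.8
grasp_force: 0.0
```

Released with no force left, so I'm lifting straight up and then checking.

```bash
python3 -m crank '[0,0,0.01,0, 0,0,0.03,0, 0,0,0.06,0, 0,0,0.10,0, 0,0,0.13,0, 0,0,0.13,0, 0,0,0.13,0]'
python3 - <<'E'
from h import *
o=r.get_obs(); p,d=viewer.capture("wrist"); W,P=wcloud(d,o["ee_pos"],o["tcp_rot"])
a=np.radians(-19.2); E=np.array([[np.cos(a),np.sin(a)],[-np.sin(a),np.cos(a)]])
B=np.c_[(W.reshape(-1,3)[:,:2]-[514,221.1])@E.T,W.reshape(-1,3)[:,2]]
m=(B[:,0]>-105)&(B[:,0]<16)&(abs(B[:,1])<25)&(B[:,2]>40)&(B[:,2]<110)
rc=cv2.minAreaRect(B[m][:,:2].astype(np.float32)); print(m.sum(),rc)
n=m&(B[:,2]>82); print("plates top z: rear",np.median(B[n&(B[:,0]<-80),2]),"front",np.median(B[n&(B[:,0]>-50),2]),B[m].min(0),B[m].max(0))
S,_=viewer.capture("side"); b=S[110:210,200:300].repeat(5,0).repeat(5,1)
cv2.imwrite("pics/f6.png",np.hstack([cv2.resize(p[150:400,200:350],(300,500)),b]))
E
```

```text
t: 14.52
ee_pos: [458.2, 237.4, 191.2]
tcp_rot: [2.563, 1.816, -0.001]
ft_force: [0.3, -0.1, -1.2]
width: 66.8
grasp_force: 0.0
2955 ((-38.60589599609375, -3.4781112670898438), (92.91514587402344, 27.52651023864746), 0.2393883615732193)
plates top z: rear 93.12645543028343 front 88.60989767050603 [-85.07791106 -17.27583224  48.91858631] [ 7.85067245 10.31268157 95.94055868]
```

View pics/f6.png

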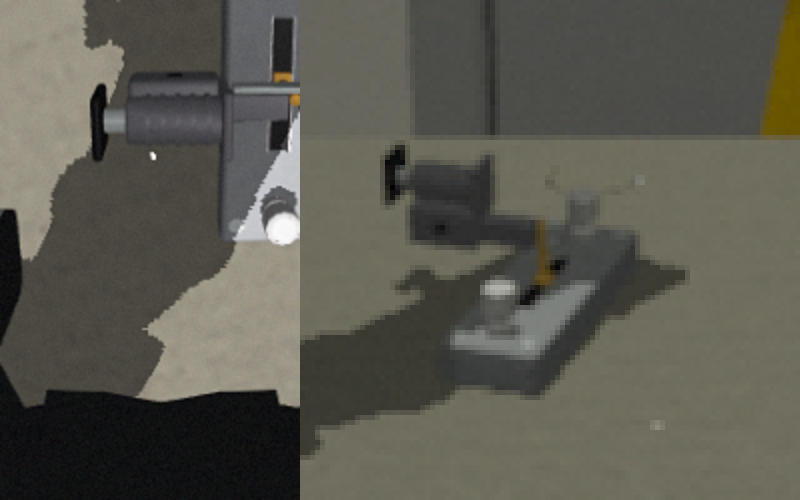

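The final view shows the probe hanging on the post, square to the block. It is pitched about 0.08 rad and clear of the block and worktop, and the gripper is free. Handing in.

```bash
python3 -c "
from cell import r
print(r.hand_in())"
```

```text
the job is handed in; nothing more can be done
None
```

The job is handed in (no verdict came back): in my last check the grey probe hung clamped on the slim brass post, square to the block, about 0.08 rad off level, with the gripper clear and the vial and bottle never approached.

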